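# Fit the return spring to the sprig press

### The job

Put the loose return spring over the bare guide rod of the little clay press, inward-bent tail end down, until it sits fully home on its seat, and let go. The tail catches on the two slotted rings on the rod: never force it, just keep a light push and twist the spring a little until it drops through each slot. Leave the two soft clay mugs alone.

Things in the scene. Friction and masses are not known exactly. Their poses are not given: they have to be found in the camera images.
- spring: loose steel compression spring standing on the wooden board: 90 mm long, 44 mm outside, 36 mm inside diameter, 4 mm wire, about 120 g. Origin on its axis at the underside of the relaxed spring, z up along the axis. Pushed end on, its lowest 40 mm shorten by at most 12 mm: gives from 1.8 N, then 0.6 N per mm, coil-bound (rigid) at 9 N. It does not twist in itself
- spring_grip (a point): where to grip the spring: on its axis, 65 mm above its lower end, 25 mm below its top; only its top 50 mm should be held so that the lower coils stay free. Axes as the spring
- spring_tail (a point): centre of the spring's lower end, on its axis, level with its underside; moves with the lowest coil. There the wire's end is bent inward as a tail, 4 mm wide, 0 to 4 mm above this point, pointing straight at the axis and stopping 9 mm short of it, on the +x side: x runs from the axis to the tail, z up
- press: fixed green base plate of a hand press, 140 (x) by 240 (y) by 20 mm, pale mould block (to 48 mm high) in the middle, two upright steel guide rods 80 mm from the centre along its y: the +y rod already wears its spring (44 mm wide, top at 112 mm; rod top at 120 mm), the -y rod is bare. Origin: centre of the underside, z up
- rod_tip (a point): top end of the bare rod, 98 mm above its seat; the rod is upright, 13 mm in diameter, its last 12 mm taper to 6 mm. Axes as the press
- upper_ring (a point): centre of the upper of two dark flat C-shaped rings fixed on the bare rod, 78 mm above the seat: 5 mm thick, 31 mm outside. The spring passes around it, its tail only through the 7.4 mm slot (about 8 degrees of play either way). The slot lies anywhere within 60 degrees either side of the press's +x; exact angle unmeasured: twist under a light push. Axes as the press
- lower_ring (a point): centre of the lower C-ring, 40 mm above the seat, same shape as the upper; its slot also lies anywhere within 60 degrees either side of the press's +x direction, independent of the upper one, exact angle unmeasured. Axes as the press; they do not turn with the slot
- rod_seat (a point): centre of the round steel seat, 52 mm across and 22 mm above the bench, at the foot of the bare rod; the spring's lower end must rest on it. More than 20 N between spring and press spoils the tail. Axes as the press
- board: fixed wooden board 160 (x) by 120 (y) by 14 mm on the bench; the spring stands on it. Origin: centre of the underside
- mug_a: soft unfired clay mug, 84 mm wide, 90 mm high, one handle; not to be moved. Origin: centre of the underside
- mug_b: soft unfired clay mug, 80 mm wide, 95 mm high, one handle; not to be moved. Origin: centre of the underside

How it is judged:
By the outcome, as a careful person would: the job done as asked, in the order asked, and still so for the second after the job is handed in, with the robot touching nothing.
It also fails if it takes over 72 s, if anything falls off the work surface, if the arm or the gripper's body presses on something with over 40 N, if the wrist force passes 120 N, or if a joint passes its speed limit or range.

### The arm

A 6-joint arm with a two-finger parallel gripper is mounted at the origin on the work surface. World frame = base frame: x ahead of the robot, y to its left, z up, the work surface at z = 0. Lengths are in m, angles in rad, forces in N, time in s.
With the tool pointing down it reaches from about 0.2 to 0.875 m from the base axis. Payload 3.4 kg.
Tool frame: the origin (TCP) lies on the centre line of the jaws, within the pads' length; the fingertips stand 25 mm ahead of it and the grasp point (between the pads) lies 6 mm ahead of it; z points along the fingers, y is the line along which they close (so a half turn about z gives the same grasp; the last joint's range is limited). The gripper opens to 94 mm and grips with 3 to 60 N. Pads are 16 mm wide; open, the fingers measure 119 mm over their backs; the gripper's body (75 mm by 177 mm) begins 78 mm behind the grasp point.
Start: joints at [1.052, 0.276, 1.505, -0, 1.361, -0.121], TCP at [0.223, 0.53, 0.201] pointing down, gripper open.
Joint ranges: [-2.89, 2.89], [-0.75, 2.08], [0.22, 2.7], [-1.18, 4.32], [0.11, 2.71], [-2.7, 2.7]. Speed limits (rad/s): [2.57, 2.57, 3.14, 3.14, 3.14, 3.14].

### API

Orientations are given as a rotation vector (axis times angle).
In Python, from rig import * gives the robot as it stands.
- The arm moves only by the tool arm_command, never from a script. Its arguments are lists of equal length, an entry for each row: "linear": the shift along the tool's x, y, z in units of 500 mm (1.0 is 500 mm), a list of three; "twist": the turn about the tool's z in units of 90 degrees (1.0 is 90 degrees); "gripper": the gripper command: -1 is shut, 1 is fully open, values between are in proportion. In form: {"linear": [[tx, ty, tz], ...], "twist": [twist, ...], "gripper": [gripper, ...]}. A call has exactly 5 rows; each row is the pose to reach, as a shift and turn from the pose commanded when the call began, along the tool's axes at that moment; what a row does not reach only later rows make up. A row lasts 1/12 s, in which the tool goes at most 41.7 mm and 7.16 degrees, less where a joint would pass 70% of its speed; a pose out of reach is approached as far as the arm can. A call with a number of a shift or a turn outside -1 to 1 is refused whole. A call with a gripper value outside its range is refused whole. The fingers move at their own pace and stop on an object; the grip force is fixed at half the most. Time passes only in rows, so rows that repeat a pose let the fingers close, or fill a call up. It gives the time, the measured TCP pose, the force, the opening and the grip force at its end, in the units of the state.
- get_obs(): the state, without advancing time (a new reading comes with each control period).
- grab_frame(name): name is "side" or "top" or "wrist"; returns a dict with "image" (420x560x3 uint8, red, green, blue), "camera_matrix" (3x3 intrinsics, pixels), "camera_from_world" (4x4, takes a point from world to camera coordinates); the wrist camera has in their place "mount" (4x4, takes a point from camera to tool coordinates, whose origin is the TCP and whose axes are the flange's). Camera axes: x right, y down, z forward; pixel columns grow to the right and rows downward; lengths in m; the calibration is good to about 2 mm. A picture is of the moment at which its call begins: read the wrist's pose just before it. There is no depth.
- close_job(): hands the job in; it is judged then, once.
Trained networks look in the newest picture that a camera, given by its name, has taken for a name from the list of things; names that differ only in an ending like _2 or _b are one class to them, and where a whole thing is asked for, a point or a joint stands for the part that bears it (a point fixed in the world has none). Each returns a list of dicts, best first, with "conf" (0 to 1); they miss things now and then, are a little off and sometimes report something else, mostly with a low value. They report only what shows in the picture. A call takes as long as a camera call.
- find_in(query, camera): "bbox" ([left, top, width, height] in pixels, round what is visible of it).
- pinpoint(query, camera): "uv" ([column, row] in pixels: a listed point, or the origin of a listed thing).
The state is a dict: "t": time; "joint_positions": joint angles; "qd": joint speeds; "joint_torque": joint torques, N m; "tool_pos": TCP position; "tcp_rot": TCP orientation; "force": force on the tool from outside, world axes, zero at the start; "torque": the same for the moment, N m; "finger_gap": opening from 0.0 (shut) to 1.0 (fully open); "gripper_force": force on a finger pad.
Only numpy, scipy, OpenCV 4.12 (cv2) and the standard library are available. Lean on these libraries where they do the work, as an engineer would, in place of code of your own. Each camera call takes 0.05 s, during which the arm holds its last target. There are 200 camera calls.

## Working session

There is one attempt and no reset: what is moved stays moved. The work goes in short steps, Python scripts to look and compute and a tool call to move; the robot and the scene stay as the last step left them, time stands still between calls to the robot, and variables do not carry over. Pictures are saved under pics/ and viewed, at most 10 in all, crops included, and the job is handed in when it is done.

Besides the shell and the picture viewer there is one more tool, called by a JSON object that holds its "api" and its "payload". arm_command: Moves the arm, as the interface text tells. Its arguments: {"type":"object","properties":{"linear":{"type":"array","items":{"type":"array","items":{"type":"number"}}},"twist":{"type":"array","items":{"type":"number"}},"gripper":{"type":"array","items":{"type":"number"}}},"required":["linear","twist","gripper"]}

```bash
mkdir -p pics
cat > h.py <<'E'
from rig import *
import numpy as np, cv2
from scipy.spatial.transform import Rotation as R
def cam(name):
    o=get_obs(); f=grab_frame(name); K=np.array(f["camera_matrix"])
    if name=="wrist":
        T=np.eye(4);T[:3,:3]=R.from_rotvec(o["tcp_rot"]).as_matrix();T[:3,3]=o["tool_pos"]
        W=T@np.array(f["mount"])
    else: W=np.linalg.inv(np.array(f["camera_from_world"]))
    return f["image"],K,W
def ray(K,W,uv):
    d=W[:3,:3]@np.linalg.solve(K,[uv[0],uv[1],1]); return W[:3,3],d/np.linalg.norm(d)
def atz(K,W,uv,z):
    c,d=ray(K,W,uv); return c+d*(z-c[2])/d[2]
def proj(K,W,p):
    q=np.linalg.inv(W)@np.append(p,1); q=K@q[:3]; return q[:2]/q[2]
def tri(rs):
    A=sum(np.eye(3)-np.outer(d,d) for c,d in rs); b=sum((np.eye(3)-np.outer(d,d))@c for c,d in rs)
    p=np.linalg.solve(A,b); return p,[np.linalg.norm(np.cross(p-c,d)) for c,d in rs]
def save(n,im): cv2.imwrite(f"pics/{n}.png",im[:,:,::-1])
E
cat > a.py <<'E'
from h import *
Z=dict(spring_grip=.079,spring_tail=.014,rod_tip=.120,upper_ring=.1,lower_ring=.062,rod_seat=.022,press=0,board=0,mug_a=0)
C={}
for n in("top","side"):
    im,K,W=cam(n); save(n+"0",im); C[n]=(im,K,W); print(n,W[:3,3].round(3))
    for q,z in Z.items():
        for r in pinpoint(q,n)[:2]: print(n,q,np.round(r["uv"],1),round(r["conf"],2),atz(K,W,r["uv"],z).round(4))
o=get_obs();print({k:np.round(v,3).tolist() for k,v in o.items()})
np.save("x.npy",0)
cv2.imwrite("pics/both.png",np.hstack([cv2.resize(C[n][0],(400,300)) for n in C])[:,:,::-1])
E
python3 a.py
```

```text
top [ 0.553 -0.073  0.911]
top spring_grip [350.9 274.5] 0.67 [ 0.4818 -0.2254  0.079 ]
top spring_grip [157.1 249.3] 0.3 [0.5316 0.1392 0.079 ]
top spring_tail [154.9 250.8] 0.64 [0.527  0.1602 0.014 ]
top spring_tail [346.6 271. ] 0.47 [ 0.4833 -0.2287  0.014 ]
top rod_tip [184.5 265.4] 0.64 [0.5037 0.0795 0.12  ]
top upper_ring [183.5 265.7] 0.67 [0.5019 0.0852 0.1   ]
top lower_ring [188.5 266.2] 0.65 [0.4985 0.083  0.062 ]
top rod_seat [193.9 263.4] 0.97 [0.5014 0.0795 0.022 ]
top rod_seat [180.6 265.7] 0.75 [0.497  0.1062 0.022 ]
top press [157.5 248.7] 0.7 [0.5308 0.1585 0.    ]
top board [340.2 263.6] 0.73 [ 0.4974 -0.2182  0.    ]
top mug_a [337.3 153.4] 0.76 [ 0.7272 -0.2163  0.    ]
top mug_a [196. 132.] 0.71 [0.7747 0.0803 0.    ]
side [0.372 0.667 0.814]
side spring_grip [354.4 176.4] 0.7 [ 0.4803 -0.2315  0.079 ]
side spring_tail [351.  192.4] 0.5 [ 0.4852 -0.243   0.014 ]
side rod_tip [312.8 253.7] 0.95 [0.5052 0.0821 0.12  ]
side upper_ring [317.2 261.7] 0.84 [0.495  0.0831 0.1   ]
side lower_ring [312.4 270. ] 0.94 [0.5054 0.0767 0.062 ]
side rod_seat [312.  285.6] 0.58 [0.5021 0.0865 0.022 ]
side rod_seat [262.2 187.3] 0.15 [ 0.7128 -0.1835  0.022 ]
side press [290.  315.2] 0.74 [0.5294 0.1571 0.    ]
side board [343.9 202.3] 0.92 [ 0.497  -0.2148  0.    ]
side mug_a [200.6 260.5] 0.87 [0.7704 0.0786 0.    ]
side mug_a [258.7 187.1] 0.84 [ 0.7317 -0.205   0.    ]
{'t': 1.0, 'joint_positions': [1.052, 0.276, 1.505, 0.0, 1.361, -0.121], 'qd': [-0.001, 0.001, -0.001, 0.002, -0.0, -0.001], 'joint_torque': [-0.002, -40.447, -23.75, 0.07, 0.025, 0.0], 'tool_pos': [0.223, 0.53, 0.201], 'tcp_rot': [0.621, 3.08, 0.0], 'force': [-0.079, 1.263, 0.259], 'torque': [-0.005, 0.025, -0.019], 'gripper_force': 0.0, 'finger_gap': 0.997}
```

View pics/both.png

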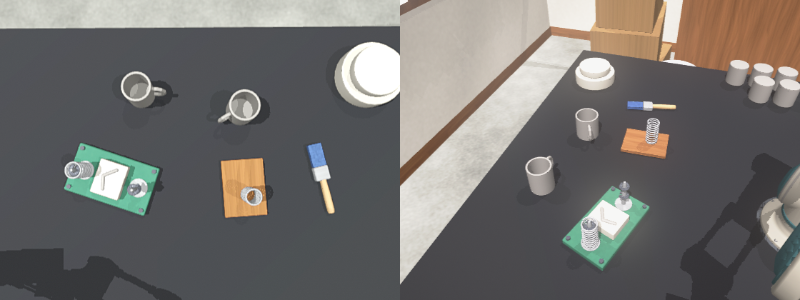

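The top picture (left half) shows the press at lower left, with the bare rod at its right end near (137,187). The spring stands on the board near (252,196). Behind them are the two mugs, and the side view agrees with this.

```bash
cat >> h.py <<'E'
def go(p,yaw=None):
    o=get_obs(); M=R.from_rotvec(o["tcp_rot"]).as_matrix(); d=M.T@(np.array(p)-o["tool_pos"])/.5
    y0=np.degrees(np.arctan2(M[1,0],M[0,0])); print("t",round(o["t"],2),"pos",np.round(o["tool_pos"],4),"yaw",y0.round(1),"j6",round(o["joint_positions"][5],2),"tilt",M[:,2].round(3))
    print("linear",d.round(4), "twist",None if yaw is None else round(-(((yaw-y0+180)%360)-180)/90,4))
E
python3 - <<'E'
from h import *
f=grab_frame("wrist");print(np.round(f["mount"],3),np.round(f["camera_matrix"]))
go([.482,-.228,.30]); go([.44,-.17,.30])
E
```

```text
[[ 0.    -0.964 -0.265  0.076]
 [ 1.     0.001 -0.001  0.001]
 [ 0.001 -0.265  0.964 -0.184]
 [ 0.     0.     0.     1.   ]] [[327.   0. 278.]
 [  0. 327. 206.]
 [  0.   0.   1.]]
t 1.05 pos [0.2228 0.5301 0.2008] yaw 157.2 j6 -0.12 tilt [ 0.  0. -1.]
linear [-1.0654 -1.197  -0.1985] twist None
t 1.05 pos [0.2228 0.5301 0.2008] yaw 157.2 j6 -0.12 tilt [ 0.  0. -1.]
linear [-0.943  -1.1226 -0.1985] twist None
```

{"api": "arm_command", "payload": {"linear": [[-0.05,-0.05,0],[-0.1,-0.1,0],[-0.15,-0.15,0],[-0.2,-0.2,0],[-0.243,-0.239,0]], "twist": [0,0,0,0,0], "gripper": [1,1,1,1,1]}}

```text
t: 1.47
tool_pos: [0.2886, 0.3707, 0.2008]
tcp_rot: [0.62, 3.079, -0.001]
force: [0.5, 0.0, 0.2]
finger_gap: 1.001
gripper_force: 0.0
```

{"api": "arm_command", "payload": {"linear": [[-0.05,-0.05,0],[-0.1,-0.1,0],[-0.15,-0.15,0],[-0.2,-0.2,0],[-0.243,-0.239,0]], "twist": [0,0,0,0,0], "gripper": [1,1,1,1,1]}}

```text
t: 1.88
tool_pos: [0.3545, 0.2135, 0.201]
tcp_rot: [0.621, 3.079, -0.0]
force: [0.5, 0.3, -0.0]
finger_gap: 0.999
gripper_force: 0.0
```

{"api": "arm_command", "payload": {"linear": [[-0.05,-0.05,0],[-0.1,-0.1,0],[-0.15,-0.15,0],[-0.2,-0.2,0],[-0.243,-0.239,0]], "twist": [0,0,0,0,0], "gripper": [1,1,1,1,1]}}

```text
t: 2.3
tool_pos: [0.4204, 0.0561, 0.201]
tcp_rot: [0.622, 3.078, -0.0]
force: [-0.1, 0.7, -0.8]
finger_gap: 1.0
gripper_force: 0.0
```

{"api": "arm_command", "payload": {"linear": [[-0.05,-0.05,0],[-0.1,-0.1,0],[-0.15,-0.15,0],[-0.2,-0.2,0],[-0.243,-0.239,0]], "twist": [0,0,0,0,0], "gripper": [1,1,1,1,1]}}

```text
t: 2.72
tool_pos: [0.4863, -0.1014, 0.2009]
tcp_rot: [0.623, 3.079, -0.001]
force: [1.0, 1.5, 0.0]
finger_gap: 1.001
gripper_force: 0.0
```

{"api": "arm_command", "payload": {"linear": [[-0.05,-0.05,0],[-0.1,-0.1,0],[-0.15,-0.15,0],[-0.2,-0.2,0],[-0.243,-0.239,0]], "twist": [0,0,0,0,0], "gripper": [1,1,1,1,1]}}

```text
t: 3.13
tool_pos: [0.5519, -0.2588, 0.2006]
tcp_rot: [0.622, 3.079, -0.001]
force: [-0.0, 0.9, 1.0]
finger_gap: 1.0
gripper_force: 0.0
```

Run:
```python
from h import *
im,K,W=cam("wrist"); go([.482,-.228,.2]); print(W[:3,3].round(3))
for q,z in dict(spring_grip=.079,spring_tail=.014,spring=.014,board=0).items():
    for r in pinpoint(q,"wrist")[:2]: print(q,np.round(r["uv"],1),round(r["conf"],2),atz(K,W,r["uv"],z).round(4))
print(proj(K,W,[.482,-.228,.104]),proj(K,W,[.482,-.228,.014]),find_in("spring","wrist")[:1])
save("w1",im)
u,v=proj(K,W,[.482,-.228,.06]).astype(int); u0,v0=max(u-60,0),max(v-45,0)
save("w1c",cv2.resize(im[v0:v0+90,u0:u0+120],(800,600),interpolation=cv2.INTER_CUBIC)); print(u0,v0)
```

```text
t 3.18 pos [ 0.5546 -0.2641  0.2   ] yaw 157.0 j6 -1.72 tilt [ 0.003 -0.006 -1.   ]
linear [ 0.1619  0.0098 -0.0009] twist None
[ 0.482 -0.229  0.384]
spring_grip [281.3 118.2] 0.71 [ 0.4849 -0.227   0.079 ]
spring_tail [282.6 114.1] 0.68 [ 0.4821 -0.2237  0.014 ]
spring [275.5 115.6] 0.64 [ 0.4806 -0.2315  0.014 ]
board [291.4 129.4] 0.89 [ 0.5016 -0.2207  0.    ]
[279.10294816 115.53755225] [278.95189298 115.58000646] [{'bbox': [250.7, 91.2, 58.2, 53.9], 'conf': 0.56}]
219 70
```

View pics/w1c.png

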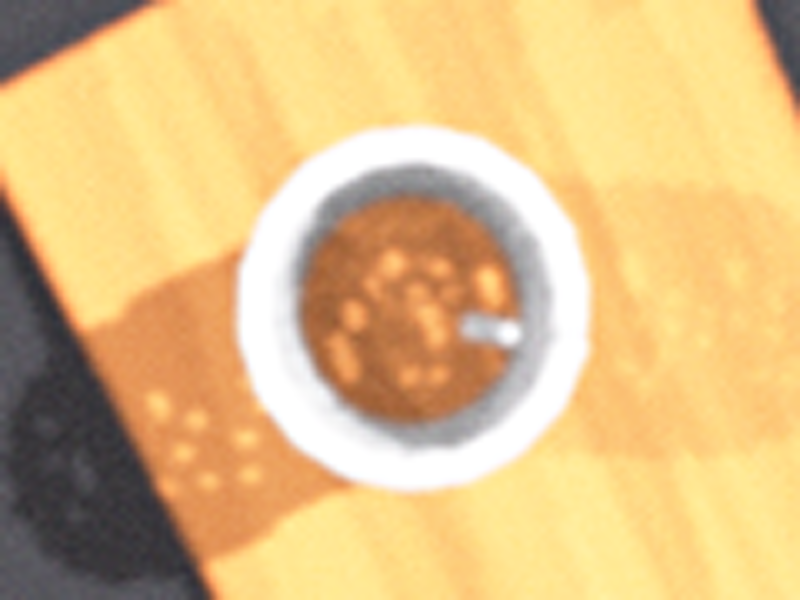

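The crop shows the spring from above, with its top ring centred at crop (413,308). The tail is at the bottom, running from crop (520,330) to (465,325), so it points right and slightly down. I'll measure once more with the arm at rest.

Run:
```python
from h import *
im,K,W=cam("wrist"); go([.482,-.228,.2])
crop=im[70:160,219:339]; m=(crop.min(2)>190).astype(np.uint8)
cs,_=cv2.findContours(m,cv2.RETR_EXTERNAL,cv2.CHAIN_APPROX_NONE); c=max(cs,key=cv2.contourArea)
e=cv2.fitEllipse(cv2.convexHull(c)); print(e); uv=np.array(e[0])+[219,70]
top=atz(K,W,uv,.103); print("top",top.round(4))
s=6.667
for z in (.016,):
    b=atz(K,W,[219+520/s,70+330/s],z);a=atz(K,W,[219+465/s,70+325/s],z)
    d=(a+b)/2-top; print("tail dirs",a.round(4),b.round(4),[np.degrees(np.arctan2(*(v)[1::-1])).round(1) for v in (a-top,b-top,b-a)])
M=W; print(np.linalg.norm((a-top)[:2]),np.linalg.norm((b-top)[:2]))
save("w2c",cv2.resize(crop,(800,600)))
```

```text
t 3.48 pos [ 0.5509 -0.2548  0.2009] yaw 157.3 j6 -1.72 tilt [-0.     0.001 -1.   ]
linear [ 0.1477 -0.0039  0.0019] twist None
((57.9332160949707, 49.09668731689453), (52.90343475341797, 54.62693786621094), 168.22828674316406)
top [ 0.4827 -0.2269  0.103 ]
tail dirs [ 0.4878 -0.2155  0.016 ] [ 0.4921 -0.2075  0.016 ] [np.float64(65.7), np.float64(64.3), np.float64(62.2)]
0.012587762801880807 0.021614379803839855
```

{"api": "arm_command", "payload": {"linear": [[0.05,0,0],[0.1,0,0],[0.147,-0.001,0],[0.147,-0.001,0],[0.147,-0.001,0]], "twist": [0,0,0,0,0], "gripper": [1,1,1,1,1]}}

```text
t: 3.9
tool_pos: [0.4826, -0.2266, 0.2017]
tcp_rot: [0.619, 3.079, -0.0]
force: [0.2, -0.2, -0.9]
finger_gap: 1.001
gripper_force: 0.0
```

{"api": "arm_command", "payload": {"linear": [[0,0,0.06],[0,0,0.12],[0,0,0.18],[0,0,0.232],[0,0,0.232]], "twist": [0,0,0,0,0], "gripper": [1,1,1,1,1]}}

```text
t: 4.32
tool_pos: [0.481, -0.2258, 0.0803]
tcp_rot: [-0.618, -3.072, -0.005]
force: [-1.1, 0.4, 0.3]
finger_gap: 1.002
gripper_force: 0.0
```

{"api": "arm_command", "payload": {"linear": [[0,0,0],[0,0,0],[0,0,0],[0,0,0],[0,0,0]], "twist": [0,0,0,0,0], "gripper": [-0.1,-0.2,-0.3,-0.4,-1]}}

```text
t: 4.73
tool_pos: [0.4844, -0.2286, 0.0862]
tcp_rot: [0.62, 3.077, -0.002]
force: [0.6, 0.2, -0.9]
finger_gap: 0.683
gripper_force: 0.0
```

{"api": "arm_command", "payload": {"linear": [[0,0,0],[0,0,0],[0,0,0],[0,0,0],[0,0,0]], "twist": [0,0,0,0,0], "gripper": [-1,-1,-1,-1,-1]}}

```text
t: 5.15
tool_pos: [0.4836, -0.2281, 0.0849]
tcp_rot: [0.621, 3.079, 0.0]
force: [0.2, 0.7, 0.5]
finger_gap: 0.471
gripper_force: 30.0
```

Run:
```python
from h import *
im,K,W=cam("wrist"); go([.4827,-.2269,.2]); save("g",im)
o=get_obs(); print(o["finger_gap"],o["gripper_force"],o["force"])
for n in("top","side"):
    i,K,W=cam(n)
    for q,z in dict(rod_tip=.12,rod_seat=.022,upper_ring=.1,lower_ring=.062,press=0).items():
        for r in pinpoint(q,n)[:1]: print(n,q,np.round(r["uv"],1),round(r["conf"],2),atz(K,W,r["uv"],z).round(4))
```

```text
t 5.2 pos [ 0.4835 -0.2281  0.0849] yaw 157.2 j6 -1.74 tilt [ 0.  0. -1.]
linear [ 0.0024  0.0015 -0.2302] twist None
0.4731046232678163 30.000491989776492 [ 0.39144539 -0.10952245  0.96298081]
top rod_tip [183.  264.9] 0.7 [0.5046 0.0822 0.12  ]
top rod_seat [192.5 265. ] 0.71 [0.4982 0.0823 0.022 ]
top upper_ring [182.9 263.3] 0.9 [0.5063 0.0863 0.1   ]
top lower_ring [187.1 262.3] 0.92 [0.5059 0.0857 0.062 ]
top press [158.4 249.2] 0.59 [0.5298 0.1567 0.    ]
side rod_tip [310.3 254.3] 0.66 [0.5096 0.0851 0.12  ]
side rod_seat [312.1 285.1] 0.58 [0.5023 0.0851 0.022 ]
side upper_ring [315.  258.9] 0.93 [0.5012 0.0773 0.1   ]
side lower_ring [316.  269.9] 0.87 [0.4983 0.0742 0.062 ]
side press [289.9 317.9] 0.6 [0.5276 0.1633 0.    ]
```

View pics/g.png

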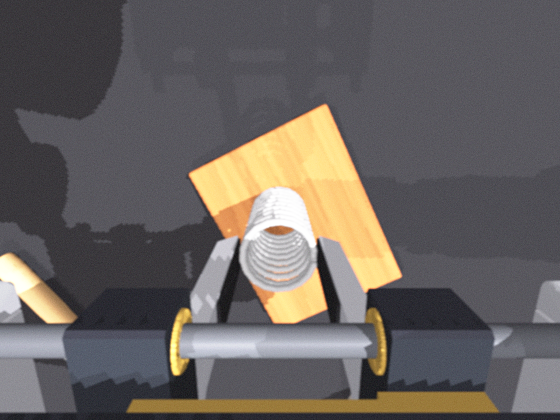

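The spring is gripped and centred between the fingers, with its top ring at about (278,258). Next I'll lift it, turn it so the tail faces press +x, and bring the camera over the bare rod.

{"api": "arm_command", "payload": {"linear": [[0,0,-0.04],[0,0,-0.1],[0,0,-0.16],[0,0,-0.22],[0,0,-0.28]], "twist": [0,0.075,0.15,0.225,0.3], "gripper": [-1,-1,-1,-1,-1]}}

```text
t: 6.22
tool_pos: [0.4827, -0.2278, 0.2255]
tcp_rot: [-1.33, -2.844, 0.0]
force: [0.8, -0.1, -0.6]
finger_gap: 0.473
gripper_force: 30.0
```

{"api": "arm_command", "payload": {"linear": [[0,0,0],[0,0,0],[0,0,0],[0,0,0],[0,0,0]], "twist": [0.075,0.15,0.225,0.3,0.375], "gripper": [-1,-1,-1,-1,-1]}}

```text
t: 6.63
tool_pos: [0.4828, -0.2279, 0.2242]
tcp_rot: [-2.099, -2.336, 0.001]
force: [-0.9, -0.3, -2.1]
finger_gap: 0.473
gripper_force: 30.0
```

{"api": "arm_command", "payload": {"linear": [[0.046,0.007,0],[0.092,0.014,0],[0.138,0.021,0],[0.184,0.028,0],[0.23,0.035,0]], "twist": [0.07,0.145,0.145,0.145,0.145], "gripper": [-1,-1,-1,-1,-1]}}

```text
t: 7.05
tool_pos: [0.4872, -0.1108, 0.2241]
tcp_rot: [-2.345, -2.089, 0.001]
force: [0.7, 0.1, -0.9]
finger_gap: 0.47
gripper_force: 30.0
```

{"api": "arm_command", "payload": {"linear": [[0.06,-0.004,0],[0.12,-0.008,0],[0.18,-0.013,0],[0.234,-0.018,0],[0.234,-0.018,0]], "twist": [0,0,0,0,0], "gripper": [-1,-1,-1,-1,-1]}}

```text
t: 7.47
tool_pos: [0.4914, 0.0099, 0.2243]
tcp_rot: [-2.339, -2.093, -0.002]
force: [-0.4, 0.4, -1.1]
finger_gap: 0.473
gripper_force: 30.0
```

{"api": "arm_command", "payload": {"linear": [[0,0,0],[0,0,0],[0,0,0],[0,0,0],[0,0,0]], "twist": [0,0,0,0,0], "gripper": [-1,-1,-1,-1,-1]}}

```text
t: 7.88
tool_pos: [0.4924, 0.0044, 0.2247]
tcp_rot: [-2.347, -2.088, 0.0]
force: [0.8, -0.2, -1.5]
finger_gap: 0.467
gripper_force: 30.0
```

Run:
```python
from h import *
im,K,W=cam("wrist"); go([.5023,.0817,.225])
for q,z in dict(rod_tip=.12,rod_seat=.022,upper_ring=.1,lower_ring=.062,press=0,spring_tail=.154).items():
    for r in pinpoint(q,"wrist")[:1]: print(q,np.round(r["uv"],1),round(r["conf"],2),atz(K,W,r["uv"],z).round(4))
u,v=proj(K,W,[.5023,.0817,.1]).astype(int); u0,v0=u-80,max(v-60,0); print(u0,v0,"x5")
save("r1",im); cv2.imwrite("pics/r1c.png",cv2.resize(im[v0:v0+120,u0:u0+160],(800,600),interpolation=cv2.INTER_CUBIC)[:,:,::-1])
```

```text
t 7.93 pos [0.4924 0.0046 0.2247] yaw 83.3 j6 -0.02 tilt [-0. -0. -1.]
linear [ 0.1555  0.0018 -0.0006] twist None
rod_tip [278.3 240.6] 0.36 [ 0.4892 -0.0318  0.12  ]
rod_seat [280.2 112.8] 0.97 [0.505  0.0839 0.022 ]
lower_ring [280.7 112.9] 0.91 [0.5052 0.0834 0.062 ]
press [296.9  43.4] 0.9 [0.5328 0.1575 0.    ]
198 54 x5
```

View pics/r1c.png

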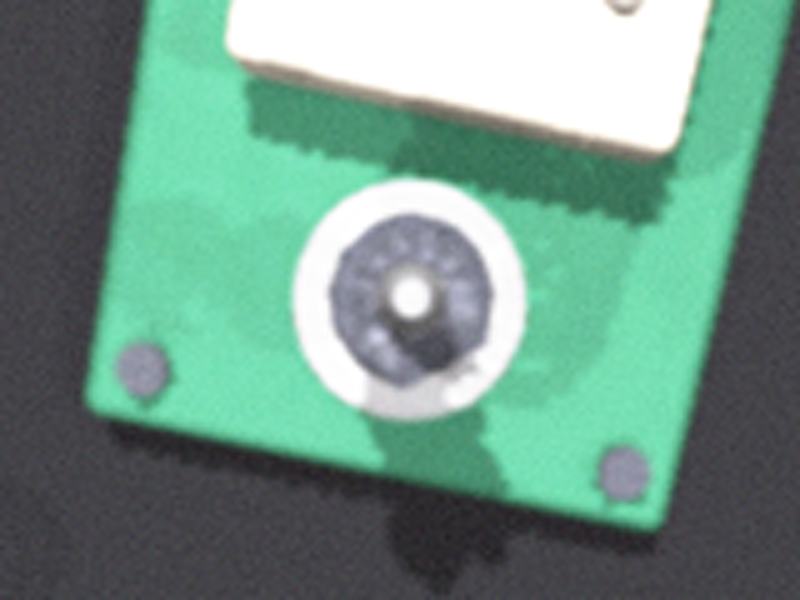

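Run:
```python
from h import *
im,K,W=cam("wrist")
c=im[98:130,262:302]; g=np.clip(((c/255.)**.6)*255,0,255).astype(np.uint8)
save("r2",cv2.resize(g,(800,640),interpolation=cv2.INTER_LANCZOS4)[:600])
f,K2,W2=cam("side"); u,v=proj(K2,W2,[.505,.083,.08]).astype(int); print(u,v)
```

```text
312 266
```

View pics/r2.png

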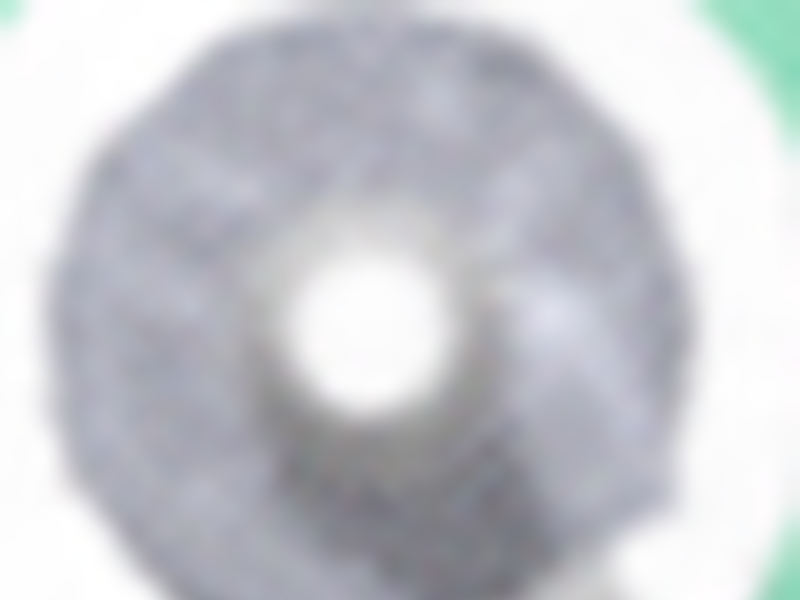

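The ring slot's right edge runs from (510,440) to (560,540), so the slot points about 63° below image-right. The tail is at about 10° below image-right, so a +53° twist is needed. Then I'll move over the rod and check by looking through the spring's bore.

{"api": "arm_command", "payload": {"linear": [[0,0,0],[0,0,0],[0,0,0],[0,0,0],[0,0,0]], "twist": [0.075,0.15,0.225,0.3,0.375], "gripper": [-1,-1,-1,-1,-1]}}

```text
t: 8.75
tool_pos: [0.4924, 0.0055, 0.2248]
tcp_rot: [2.855, 1.311, 0.0]
force: [-0.4, -0.0, -1.7]
finger_gap: 0.471
gripper_force: 30.0
```

{"api": "arm_command", "payload": {"linear": [[0,0,0],[0,0,0],[0,0,0],[0,0,0],[0,0,0]], "twist": [0.075,0.15,0.215,0.215,0.215], "gripper": [-1,-1,-1,-1,-1]}}

```text
t: 9.17
tool_pos: [0.4924, 0.0055, 0.2248]
tcp_rot: [-3.031, -0.825, -0.0]
force: [0.6, -0.2, -0.6]
finger_gap: 0.47
gripper_force: 30.0
```

{"api": "arm_command", "payload": {"linear": [[0.03,-0.04,0],[0.06,-0.08,0],[0.099,-0.125,0],[0.099,-0.125,0],[0.099,-0.125,0]], "twist": [0,0,0,0,0], "gripper": [-1,-1,-1,-1,-1]}}

```text
t: 9.58
tool_pos: [0.5036, 0.0854, 0.2247]
tcp_rot: [3.03, 0.828, -0.0]
force: [-0.2, -1.0, -1.0]
finger_gap: 0.47
gripper_force: 30.0
```

Run:
```python
from h import *
im,K,W=cam("wrist"); go([.5035,.0835,.2247])
o=get_obs();M=R.from_rotvec(o["tcp_rot"]).as_matrix();sp=np.array(o["tool_pos"])+M@[.0013,.0008,0]
print("exp top",proj(K,W,sp+[0,0,.019]),"bottom",proj(K,W,sp-[0,0,.071]),"rod tip",proj(K,W,[.505,.0835,.12]))
a=cv2.resize(im[150:320,200:360],(400,425),interpolation=cv2.INTER_CUBIC)
s,K2,W2=cam("side"); u,v=proj(K2,W2,[.505,.083,.12]).astype(int); print(u,v)
b=cv2.resize(s[v-64:v+21,u-40:u+40],(400,425),interpolation=cv2.INTER_CUBIC)
save("i1",np.hstack([a,b]))
```

```text
t 9.63 pos [0.5034 0.0845 0.2247] yaw 30.5 j6 1.07 tilt [-0.    -0.001 -1.   ]
linear [-0.0009  0.0017 -0.0001] twist None
exp top [280.33384538 261.19528957] bottom [279.44236994 213.83725522] rod tip [280.15396661 203.68348498]
312 254
```

View pics/i1.png

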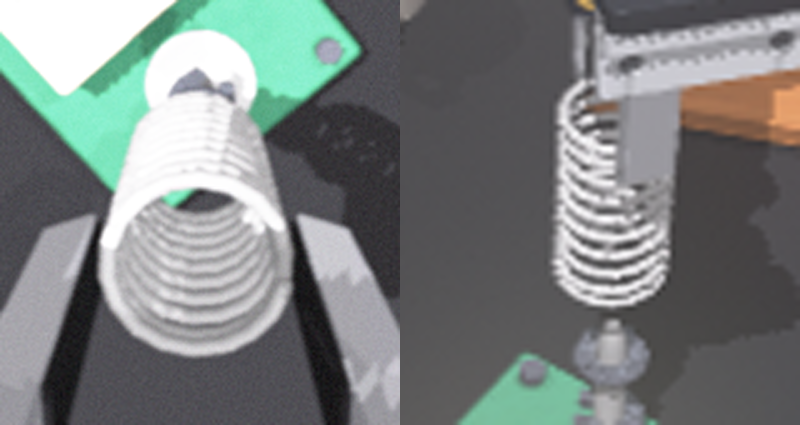

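Both views show the spring centred over the rod: in the side view the rod and spring axes are both at x≈612. Now down to just above the upper ring.

{"api": "arm_command", "payload": {"linear": [[0,0.001,0.02],[0,0.001,0.045],[0,0.001,0.07],[0,0.001,0.085],[0,0.001,0.09]], "twist": [0,0,0,0,0], "gripper": [-1,-1,-1,-1,-1]}}

```text
t: 10.1
tool_pos: [0.5025, 0.083, 0.1779]
tcp_rot: [-3.032, -0.82, 0.005]
force: [-1.0, -0.1, -0.9]
finger_gap: 0.471
gripper_force: 30.0
```

{"api": "arm_command", "payload": {"linear": [[0,0,0.003],[0,0,0.006],[0,0,0.009],[0,0,0.012],[0,0,0.015]], "twist": [0,0,0,0,0], "gripper": [-1,-1,-1,-1,-1]}}

```text
t: 10.52
tool_pos: [0.5042, 0.084, 0.1727]
tcp_rot: [3.032, 0.821, 0.002]
force: [-0.1, -0.2, 1.8]
finger_gap: 0.471
gripper_force: 30.0
```

{"api": "arm_command", "payload": {"linear": [[0,0,0.001],[0,0,0.002],[0,0,0.003],[0,0,0.004],[0,0,0.004]], "twist": [0,0,0,0,0], "gripper": [-1,-1,-1,-1,-1]}}

```text
t: 10.93
tool_pos: [0.5042, 0.084, 0.1706]
tcp_rot: [3.032, 0.821, 0.001]
force: [-0.3, -0.5, 2.6]
finger_gap: 0.471
gripper_force: 30.0
```

Contact is about 3.8 N, so the tail is resting on the upper ring. I'll twist a little under this light push.

{"api": "arm_command", "payload": {"linear": [[0,0,0],[0,0,0],[0,0,0],[0,0,0],[0,0,0]], "twist": [0.015,0.03,0.045,0.06,0.06], "gripper": [-1,-1,-1,-1,-1]}}

```text
t: 11.35
tool_pos: [0.5041, 0.084, 0.1704]
tcp_rot: [3.068, 0.675, 0.001]
force: [0.4, -0.1, 2.0]
finger_gap: 0.47
gripper_force: 30.0
```

```bash
python3 -c "
from h import *
o=get_obs();print(o['force'],o['torque']);go([.5042,.084,.0929])"
```

```text
[ 0.43367089 -0.13091556  2.02820846] [-0.10362611 -0.07670773  0.02841916]
t 11.35 pos [0.5041 0.084  0.1704] yaw 24.8 j6 1.17 tilt [ 0.001  0.    -1.   ]
linear [ 1.00e-04 -0.00e+00  1.55e-01] twist None
```

{"api": "arm_command", "payload": {"linear": [[0,0,0],[0,0,0],[0,0,0],[0,0,0],[0,0,0]], "twist": [-0.03,-0.06,-0.09,-0.11,-0.11], "gripper": [-1,-1,-1,-1,-1]}}

```text
t: 11.77
tool_pos: [0.5026, 0.0839, 0.1693]
tcp_rot: [-2.997, -0.94, 0.004]
force: [-0.0, -0.4, -1.3]
finger_gap: 0.47
gripper_force: 30.0
```

{"api": "arm_command", "payload": {"linear": [[0,0,0],[0,0,0],[0,0,0],[0,0,0],[0,0,0]], "twist": [-0.015,-0.03,-0.045,-0.06,-0.06], "gripper": [-1,-1,-1,-1,-1]}}

```text
t: 12.18
tool_pos: [0.5032, 0.084, 0.17]
tcp_rot: [-2.949, -1.081, 0.002]
force: [-0.5, 0.3, -2.0]
finger_gap: 0.471
gripper_force: 30.0
```

It dropped through: the force fell to free weight. Next I'll ease down toward the lower ring.

{"api": "arm_command", "payload": {"linear": [[0,0,0.006],[0,0,0.012],[0,0,0.02],[0,0,0.028],[0,0,0.03]], "twist": [0.02,0.02,0.02,0.02,0.02], "gripper": [-1,-1,-1,-1,-1]}}

```text
t: 12.6
tool_pos: [0.5037, 0.0839, 0.1546]
tcp_rot: [-2.966, -1.034, 0.001]
force: [-0.3, -1.3, -0.9]
finger_gap: 0.471
gripper_force: 30.0
```

```bash
python3 -c "
from h import *
o=get_obs();print(o['force'],o['torque']);go([.5040,.0838,.1365])"
```

```text
[-0.30340782 -1.28048769 -0.91903052] [-0.14472226  0.17170011  0.00137691]
t 12.6 pos [0.5037 0.0839 0.1546] yaw 38.4 j6 0.93 tilt [-0. -0. -1.]
linear [0.0003 0.0005 0.0361] twist None
```

{"api": "arm_command", "payload": {"linear": [[0,0,0.012],[0,0,0.024],[0,0,0.034],[0,0,0.04],[0,0,0.045]], "twist": [0,0,0,0,0], "gripper": [-1,-1,-1,-1,-1]}}

```text
t: 13.02
tool_pos: [0.5038, 0.0841, 0.1325]
tcp_rot: [-2.966, -1.033, -0.0]
force: [-0.8, 0.2, 3.1]
finger_gap: 0.472
gripper_force: 30.0
```

{"api": "arm_command", "payload": {"linear": [[0,0,0],[0,0,0],[0,0,0],[0,0,0],[0,0,0]], "twist": [0,0,0,0,0], "gripper": [-1,-1,-1,-1,-1]}}

```text
t: 13.43
tool_pos: [0.5039, 0.0841, 0.1331]
tcp_rot: [-2.967, -1.033, -0.001]
force: [-1.4, 0.5, 2.7]
finger_gap: 0.471
gripper_force: 30.0
```

Resting on the lower ring with a light push. I'll twist toward the middle of the range.

{"api": "arm_command", "payload": {"linear": [[0,0,0],[0,0,0],[0,0,0],[0,0,0],[0,0,0]], "twist": [-0.03,-0.06,-0.09,-0.12,-0.135], "gripper": [-1,-1,-1,-1,-1]}}

```text
t: 13.85
tool_pos: [0.5034, 0.0838, 0.1328]
tcp_rot: [-2.839, -1.344, 0.001]
force: [-1.1, -0.6, 2.2]
finger_gap: 0.471
gripper_force: 30.0
```

{"api": "arm_command", "payload": {"linear": [[0,0,0],[0,0,0],[0,0,0],[0,0,0],[0,0,0]], "twist": [-0.03,-0.06,-0.09,-0.12,-0.135], "gripper": [-1,-1,-1,-1,-1]}}

```text
t: 14.27
tool_pos: [0.5034, 0.0836, 0.1327]
tcp_rot: [2.681, 1.637, -0.002]
force: [-1.0, -0.2, 3.2]
finger_gap: 0.472
gripper_force: 30.0
```

{"api": "arm_command", "payload": {"linear": [[0,0,0],[0,0,0],[0,0,0],[0,0,0],[0,0,0]], "twist": [-0.03,-0.06,-0.09,-0.12,-0.135], "gripper": [-1,-1,-1,-1,-1]}}

```text
t: 14.68
tool_pos: [0.5036, 0.0836, 0.1328]
tcp_rot: [2.493, 1.911, -0.001]
force: [-1.6, -0.8, 2.1]
finger_gap: 0.467
gripper_force: 30.0
```

{"api": "arm_command", "payload": {"linear": [[0,0,0],[0,0,0],[0,0,0],[0,0,0],[0,0,0]], "twist": [-0.03,-0.06,-0.09,-0.12,-0.135], "gripper": [-1,-1,-1,-1,-1]}}

```text
t: 15.1
tool_pos: [0.5039, 0.0835, 0.1328]
tcp_rot: [2.277, 2.164, -0.001]
force: [-1.7, -1.7, 1.6]
finger_gap: 0.467
gripper_force: 30.0
```

{"api": "arm_command", "payload": {"linear": [[0,0,0],[0,0,0],[0,0,0],[0,0,0],[0,0,0]], "twist": [-0.03,-0.06,-0.09,-0.12,-0.135], "gripper": [-1,-1,-1,-1,-1]}}

```text
t: 15.52
tool_pos: [0.5039, 0.0835, 0.1328]
tcp_rot: [2.035, 2.392, -0.001]
force: [-1.1, -2.5, 1.3]
finger_gap: 0.47
gripper_force: 30.0
```

{"api": "arm_command", "payload": {"linear": [[0,0,0.001],[0,0,0.001],[0,0,0.001],[0,0,0.001],[0,0,0.001]], "twist": [-0.03,-0.06,-0.09,-0.12,-0.135], "gripper": [-1,-1,-1,-1,-1]}}

```text
t: 15.93
tool_pos: [0.5037, 0.0839, 0.1318]
tcp_rot: [-1.771, -2.595, 0.0]
force: [-0.2, -0.9, -1.3]
finger_gap: 0.471
gripper_force: 30.0
```

```bash
python3 -c "
from h import *
for i in range(2):
  o=get_obs();print(np.round(o['force'],2),np.round(o['torque'],3));grab_frame('side')
go([.5040,.0838,.1365])"
```

```text
[-0.22 -0.94 -1.33] [-0.438  0.087 -0.023]
[ 0.42 -0.85 -0.76] [-0.395  0.141 -0.019]
t 16.03 pos [0.5038 0.0839 0.1319] yaw 111.3 j6 -0.34 tilt [-0. -0. -1.]
linear [-0.0003  0.0004 -0.0093] twist None
```

The tail dropped into the lower slot. Lowering to just above the seat.

{"api": "arm_command", "payload": {"linear": [[0,0,0.006],[0,0,0.012],[0,0,0.022],[0,0,0.032],[0,0,0.04]], "twist": [0,0,0,0,0], "gripper": [-1,-1,-1,-1,-1]}}

```text
t: 16.45
tool_pos: [0.5035, 0.0838, 0.1115]
tcp_rot: [-1.772, -2.593, 0.001]
force: [-1.4, -2.0, 0.1]
finger_gap: 0.469
gripper_force: 30.0
```

{"api": "arm_command", "payload": {"linear": [[0,0,0.008],[0,0,0.016],[0,0,0.024],[0,0,0.03],[0,0,0.034]], "twist": [0,0,0,0,0], "gripper": [-1,-1,-1,-1,-1]}}

```text
t: 16.87
tool_pos: [0.5035, 0.0837, 0.0948]
tcp_rot: [-1.772, -2.594, 0.001]
force: [-1.5, -3.2, 2.0]
finger_gap: 0.469
gripper_force: 30.0
```

{"api": "arm_command", "payload": {"linear": [[0,0,0.001],[0,0,0.002],[0,0,0.003],[0,0,0.004],[0,0,0.004]], "twist": [0,0,0,0,0], "gripper": [-1,-1,-1,-1,-1]}}

```text
t: 17.28
tool_pos: [0.5036, 0.0838, 0.0933]
tcp_rot: [1.772, 2.594, -0.001]
force: [-2.3, -4.6, 0.9]
finger_gap: 0.471
gripper_force: 30.0
```

{"api": "arm_command", "payload": {"linear": [[-0.001,-0.001,0],[-0.002,-0.002,0],[-0.002,-0.002,0.002],[-0.002,-0.002,0.003],[-0.002,-0.002,0.003]], "twist": [0,0,0,0,0], "gripper": [-1,-1,-1,-1,-1]}}

```text
t: 17.7
tool_pos: [0.5038, 0.0831, 0.092]
tcp_rot: [1.773, 2.593, 0.002]
force: [-0.5, -0.2, 2.3]
finger_gap: 0.472
gripper_force: 30.0
```

```bash
python3 -c "
from h import *
o=get_obs();print(np.round(o['force'],2),np.round(o['torque'],3))
go([.5040,.0838,.0929])
im,K,W=cam('side'); u,v=proj(K,W,[.505,.083,.06]).astype(int)
a=cv2.resize(im[v-45:v+45,u-60:u+60],(800,600),interpolation=cv2.INTER_CUBIC); save('h1',a)"
```

```text
[-0.5  -0.21  2.26] [-0.176  0.177 -0.01 ]
t 17.7 pos [0.5038 0.0831 0.092 ] yaw 111.3 j6 -0.35 tilt [ 0.001  0.001 -1.   ]
linear [ 0.0011  0.0008 -0.0018] twist None
```

View pics/h1.png

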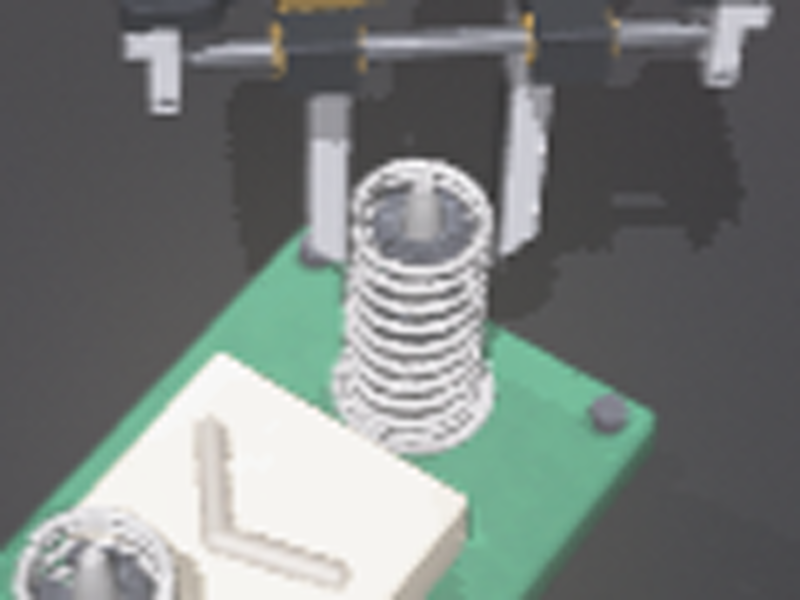

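The spring stands on the seat with the rod tip showing through its top, and about 3 N of contact. Releasing and going straight up.

{"api": "arm_command", "payload": {"linear": [[0,0,0],[0,0,0],[0,0,0],[0,0,0],[0,0,0]], "twist": [0,0,0,0,0], "gripper": [0.1,0.3,0.5,0.7,0.7]}}

```text
t: 18.17
tool_pos: [0.5033, 0.0828, 0.0917]
tcp_rot: [-1.772, -2.594, -0.0]
force: [0.1, 1.1, 0.0]
finger_gap: 0.785
gripper_force: 0.0
```

{"api": "arm_command", "payload": {"linear": [[0,0,0],[0,0,0],[0,0,0],[0,0,0],[0,0,0]], "twist": [0,0,0,0,0], "gripper": [0.7,0.7,0.7,0.7,0.7]}}

```text
t: 18.58
tool_pos: [0.5033, 0.0827, 0.0918]
tcp_rot: [1.772, 2.594, 0.0]
force: [0.5, 0.4, -0.5]
finger_gap: 0.85
gripper_force: 0.0
```

{"api": "arm_command", "payload": {"linear": [[0,0,-0.02],[0,0,-0.08],[0,0,-0.14],[0,0,-0.2],[0,0,-0.26]], "twist": [0,0,0,0,0], "gripper": [0.7,0.7,0.7,0.7,0.7]}}

```text
t: 19.0
tool_pos: [0.503, 0.0827, 0.224]
tcp_rot: [1.772, 2.594, 0.001]
force: [0.6, -0.1, 0.2]
finger_gap: 0.847
gripper_force: 0.0
```

{"api": "arm_command", "payload": {"linear": [[-0.06,0,0],[-0.12,0,0],[-0.18,0,0],[-0.18,0,0],[-0.18,0,0]], "twist": [0,0,0,0,0], "gripper": [0.7,0.7,0.7,0.7,0.7]}}

```text
t: 19.42
tool_pos: [0.5363, -0.0023, 0.2223]
tcp_rot: [1.776, 2.591, 0.001]
force: [0.1, 0.2, 0.6]
finger_gap: 0.849
gripper_force: 0.0
```

```bash
python3 -c "
from h import *
go([.5040,.0838,.0929])
im,K,W=cam('side')
print('expected spring top px',proj(K,W,[.505,.0835,.112]),'base',proj(K,W,[.505,.0835,.022]),'rod top',proj(K,W,[.505,.0835,.12]))
u,v=proj(K,W,[.53,.12,.06]).astype(int)
a=cv2.resize(im[v-45:v+75,u-80:u+80],(800,600),interpolation=cv2.INTER_CUBIC); save('h2',a);print(u-80,v-45)"
```

```text
t 19.42 pos [ 0.5363 -0.0023  0.2223] yaw 111.2 j6 -0.5 tilt [ 0.  0. -1.]
linear [0.1838 0.0018 0.2588] twist None
expected spring top px [312.58199532 256.85096565] base [311.08218986 284.19635594] rod top [312.72516848 254.24054314]
215 238
```

View pics/h2.png

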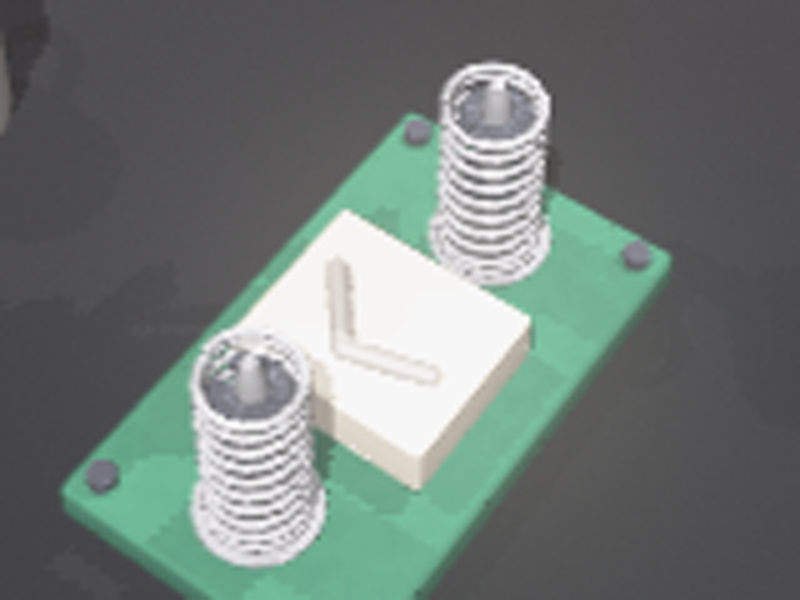

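The fitted spring is upright, with its top at crop (495,103) and the rod tip standing out just like on the other spring. It matches the height expected when fully home, so I'm handing in.

```bash
python3 -c "
from rig import *
print(close_job())"
```

```text
the job is handed in; nothing more can be done
None
```

The spring is on the bare guide rod, tail end down through both slotted rings and fully home on its seat; it was released and the job handed in at about 19.5 s, with the mugs left alone.

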